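# Index the cast turntable one hole round to the stylus

## Task

Bring the plaster cast round under the stylus: gently press the table's indexing plunger in with the fingertips, hold it in while you turn the table one hole towards the stylus with it, then let go so that the plunger springs fully back up into that next hole. The cast and the denture ride round on their pads: do not touch, lift or shift them, do not pinch the plunger, and leave the things standing round the table alone.

Things in the scene. Friction and masses are not known exactly. Their poses are not given: they have to be found in the camera images.
- table (a joint): Turntable: aluminium disc, 240 mm across, upper face 40 mm above the bench, turning about a vertical axis. Value in rad, 0 at the start, growing anticlockwise seen from above; stops at +-2.2. With the plunger up it locks at every 1.047 rad (60 degrees, one slot), with 0.01 rad of play. With the plunger held in, about 0.5 N at the plunger turns it; it stays where it is left.
- plunger (a joint): Indexing plunger: vertical stem with a round black dished head, on the turntable opposite the stylus at the start, 92 mm from the axis. Value in m: 0 up, 0.014 fully in (straight down); spring 4 N to start, 9.6 N at the end. It frees the table once 9 mm in. Let go between slots it stays at 0.009 and springs up into a slot that comes within about 0.04 rad.
- plunger_top (a point): Centre of the dish floor on the plunger's head, where to press; 78 mm above the bench when up; goes down and round with the plunger. Head 47 mm across; dish 41 mm across inside, rim 4 mm high: shut fingertips stand in it and carry the table round by friction and against the rim, slipping by some 4 mm. A 28 mm collar on the table stands under the head.
- table_axis (a point): Point on the turntable's vertical axis, level with the disc's upper face. The table turns in a round grey base, 308 mm across, fixed to the bench, with a steel flange round the disc (out to 148 mm from the axis, top 34 mm above the bench). Its six radial slots, 17 mm wide, 60 degrees apart, are the holes; a 14 mm wide round-topped tongue on the plunger's stem stands up in one of them.
- stylus_tip (a point): Tip of the fixed vertical steel stylus, which hangs from an arm on a post (post 178 mm from the table axis, arm 148 mm above the bench, highest parts at 172 mm). The tip is 118 mm above the bench and 80 mm from the table axis, over the circle on which the pads run.
- cast: Plaster jaw model, white above a pale yellow foot (block with a row of teeth, 66 x 70 x 47 mm), loose, 0.13 to 0.27 kg. Origin: centre of its underside. It stands on a black rubber pad on the table, 80 mm from the axis, 60 degrees to one side of the stylus about the axis; which side varies.
- denture: Denture, a low U-shaped plate with teeth (50 x 62 x 19 mm), loose. Origin: centre of its underside. It lies on the pad 60 degrees to the other side of the stylus. The pad between the two, under the stylus, is empty at the start.
- pad_a (a point): Centre of the upper face of one of the two pads in use (black rubber discs, 72 mm across, 43 mm above the bench); turns with the table.
- pad_b (a point): Centre of the upper face of the other pad in use; turns with the table.
- wax_block: Slab of modelling wax (32 x 68 x 11 mm) lying on the bench beside the base; a bystander. Origin: centre of its underside.
- jar: Small screw-top jar (40 mm across, 57 mm high) standing on the bench beside the base; a bystander. Origin: centre of its underside.
- cup: Steel cup (60 mm across, 46 mm high) standing on the bench beside the base; a bystander. Origin: centre of its underside.
Mind the look-alikes: they are no part of the job. There is more than one size of the denture; the job needs the middle-sized.

How it is judged:
By the outcome, as a careful person would: the job done as asked, in the order asked, and still so for the second after the job is handed in, with the robot touching nothing.
It also fails if it takes over 42 s, if anything falls off the work surface, if the arm or the gripper's body presses on something with over 40 N, if the wrist force passes 120 N, or if a joint passes its speed limit or range.

## Robot

A 6-joint arm with a two-finger parallel gripper is mounted at the origin on a cart in front of the work surface, level with it; the furniture and walls round the work are solid. World frame = base frame: x ahead of the robot, y to its left, z up, the work surface at z = 0. Lengths are in m, angles in degrees, forces in N, time in s.
With the tool pointing down it reaches from about 0.3 to 0.85 m from the base axis. Payload 4.2 kg.
Tool frame: the origin (TCP) lies midway between the tips of the shut fingers; the grasp point (between the pads) lies 19 mm behind it; z points along the fingers, y is the line along which they close (so a half turn about z gives the same grasp; the last joint's range is limited). The gripper opens to 91 mm and grips with 3 to 60 N. Pads are 32 mm wide; open, the fingers measure 118 mm over their backs; the gripper's body (76 mm by 178 mm) begins 60 mm behind the grasp point.
Start: joints at [64.973, 18.312, 89.639, -0, 72.044, -1.146], TCP at [0.233, 0.526, 0.214] pointing down, gripper open.
Joint ranges: [-177.97, 177.97], [-48.28, 115.42], [12.27, 149.76], [-77.06, 257.06], [2.81, 150.46], [-146.56, 146.56]. Speed limits (degrees/s): [147.25, 147.25, 180, 180, 180, 180].

## Interface

Orientations are given as a 3x3 rotation matrix whose columns are the frame's x, y, z axes.
In Python, from plant import env gives the robot as it stands.
- The arm moves only by the shell command python3 -m pendant 'ROWS' [OPENING] [FORCE]. ROWS is text: rows parted by semicolons, each of 6 numbers parted by spaces: the shift along the tool's x, y, z scaled (see below), then the turn, a rotation vector about the tool's x, y, z scaled (see below). In form: dx dy dz wx wy wz; .... A call has 1 to 12 rows; each row is the pose to reach, as a shift and turn from the pose commanded when the call began, along the tool's axes at that moment; what a row does not reach only later rows make up. The controller multiplies each number of a shift by 0.5 m and each number of a turn by 90 degrees. A row lasts 1/10 s, in which the tool goes at most 50 mm and 8.59 degrees, less where a joint would pass 70% of its speed; a pose out of reach is approached as far as the arm can. A call with a number of a shift or a turn outside -1 to 1 is refused whole. A call with a gripper value outside its range is refused whole. OPENING is the finger opening in mm, from 0 to 91.2, set as the call begins (- or left out, the last holds). The fingers move at their own pace and stop on an object; FORCE is the grip in N (left out, the last holds). Time passes only in rows, so rows that repeat a pose let the fingers close. It gives the time, the measured TCP pose, the force, the opening and the grip force at its end, in the units of the state.
- env.observe(): the state, without advancing time (a new reading comes with each control period).
- env.snapshot(name): name is "scene" or "top" or "wrist"; returns a dict with "pixels" (384x512x3 uint8, red, green, blue), "fx", "fy", "cx", "cy" (pixels), "k1" (the pictures are not rectified: a ray, as slopes to the right and down, at radius r is drawn at 1 + k1 r^2 times it, then the intrinsics apply), "R" (3x3) and "t" (3): a world point X has camera coordinates R X + t. Camera axes: x right, y down, z forward; pixel columns grow to the right and rows downward; lengths in m; the calibration is good to about 2 mm. A picture is of the moment at which its call begins. There is no depth.
- env.finish_job(): hands the job in; it is judged then, once.
The state is a dict: "time_s": time; "q": joint angles; "dq": joint speeds; "joint_efforts": joint torques, N m; "tool_pos": TCP position; "orientation": TCP orientation; "wrist_force": force on the tool from outside, world axes, zero at the start; "ft_torque": the same for the moment, N m; "gripper_width": finger opening in m; "grip_force": force on a finger pad.
Only numpy, scipy, OpenCV 4.12 (cv2) and the standard library are available. Lean on these libraries where they do the work, as an engineer would, in place of code of your own. Each camera call takes 0.05 s, during which the arm holds its last target. There are 200 camera calls.

## Working session

There is one attempt and no reset: what is moved stays moved. The work goes in short steps, Python scripts to look and compute and a shell command to move; the robot and the scene stay as the last step left them, time stands still between calls to the robot, and variables do not carry over. Pictures are saved under pics/ and viewed, at most 10 in all, crops included, and the job is handed in when it is done.

```bash
mkdir -p pics; ls; python3 - <<'E'
from plant import env
import cv2,pickle
s=env.observe();print(s)
d={}
for n in("scene","top"):
    d[n]=env.snapshot(n);cv2.imwrite(f"pics/{n}0.png",d[n]["pixels"][:,:,::-1])
    print(n,{k:v for k,v in d[n].items() if k!="pixels"})
pickle.dump(d,open("snap0.pkl","wb"))
E
```

```text
pics
{'time_s': 0.0, 'q': array([ 6.49749406e+01,  1.83514725e+01,  8.97054287e+01, -2.46818092e-04,
        7.20424443e+01, -1.14654665e+00]), 'dq': array([-0.00788062,  0.020254  ,  0.06197296, -0.01777941,  0.03506092,
       -0.02913376]), 'joint_efforts': array([ 1.05893843e-03, -4.12481439e+01, -2.31975317e+01,  7.28901615e-02,
        4.59188386e-02, -1.13041083e-04]), 'tool_pos': array([0.23255822, 0.52533634, 0.21312858]), 'orientation': array([[-9.14406357e-01,  4.04796841e-01, -7.29754171e-04],
       [ 4.04797498e-01,  9.14405004e-01, -1.57286499e-03],
       [ 3.06000876e-05, -1.73364040e-03, -9.99998497e-01]]), 'wrist_force': array([-0.24536901,  0.1461919 , -0.58178556]), 'ft_torque': array([ 0.01079816, -0.02256643, -0.03304517]), 'grip_force': 0.0, 'gripper_width': 0.09134009047093745}
scene {'fx': 398.93466517536007, 'fy': 398.93466517536007, 'cx': 263.98406645579365, 'cy': 191.49725252938052, 'k1': -0.09121317750590355, 'R': array([[ 0.60840984, -0.79337183, -0.019965  ],
       [-0.37764103, -0.26729064, -0.88653425],
       [ 0.69801484,  0.54691576, -0.46223201]]), 't': array([-0.27527471,  0.32962996,  0.75331131])}
top {'fx': 453.806637341834, 'fy': 453.806637341834, 'cx': 254.33583424542255, 'cy': 190.1707578287968, 'k1': 0.0307022434524187, 'R': array([[ 0.02402287, -0.99966942,  0.00916239],
       [-0.99151237, -0.02499624, -0.12758683],
       [ 0.12777368, -0.00601962, -0.99178508]]), 't': array([0.06869957, 0.55654568, 1.16111137])}
```

View pics/scene0.png

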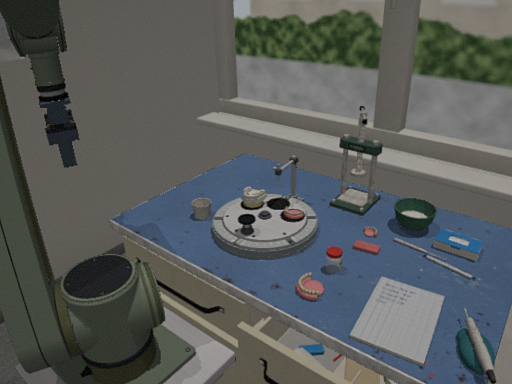

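View pics/top0.png

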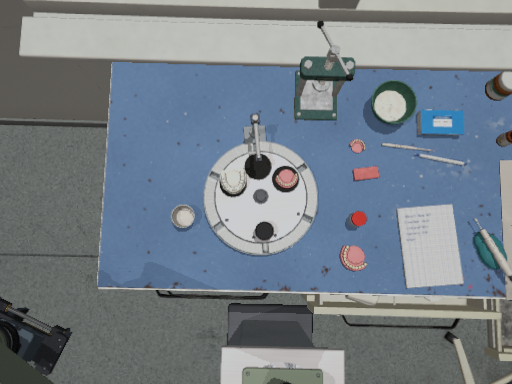

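The top view shows the hub at about (261,196), the plunger head at (264,231), the cast on the left at (232,181), the denture at (286,178) and the stylus at (258,165). The table therefore has to turn clockwise (negative), carrying the plunger from the bottom towards the left. The scene view has the head at about (246,219).

```bash
cat > h.py <<'E'
import numpy as np,cv2
def ray(s,uv):
    K=np.array([[s["fx"],0,s["cx"]],[0,s["fy"],s["cy"]],[0,0,1]]);
    p=cv2.undistortPoints(np.array([[uv]],float),K,np.array([s["k1"],0,0,0.]))[0,0]
    R=np.array(s["R"]);t=np.array(s["t"]);d=R.T@np.array([p[0],p[1],1]);return -R.T@t,d/np.linalg.norm(d)
def onz(s,uv,z):
    c,d=ray(s,uv);return c+d*(z-c[2])/d[2]
def proj(s,X):
    c=np.array(s["R"])@np.array(X)+s["t"];x,y=c[:2]/c[2];f=1+s["k1"]*(x*x+y*y)
    return np.array([s["fx"]*x*f+s["cx"],s["fy"]*y*f+s["cy"]])
def tri(rs):
    A=0;b=0
    for c,d in rs:
        M=np.eye(3)-np.outer(d,d);A=A+M;b=b+M@c
    x=np.linalg.solve(A,b);return x,[np.linalg.norm((np.eye(3)-np.outer(d,d))@(x-c)) for c,d in rs]
E
python3 - <<'E'
import pickle;from h import *
d=pickle.load(open("snap0.pkl","rb"))
for n,(x0,y0,x1,y1) in {"top":(200,110,325,260),"scene":(205,180,325,255)}.items():
    im=d[n]["pixels"];g=im.max(2);m=(g<70).astype(np.uint8)
    mm=np.zeros_like(m);mm[y0:y1,x0:x1]=m[y0:y1,x0:x1]
    k,l,st,c=cv2.connectedComponentsWithStats(mm)
    for i in range(1,k):
        if st[i,4]>25:print(n,st[i],c[i].round(1),onz(d[n],c[i],.08).round(3),onz(d[n],c[i],.04).round(3))
t=d["top"]["pixels"]
# base outer contour: non-blue region
hsv=cv2.cvtColor(t,cv2.COLOR_RGB2HSV);m=((hsv[...,1]<70)&(hsv[...,2]>90)).astype(np.uint8)
k,l,st,c=cv2.connectedComponentsWithStats(m);i=l[215,240];print("disc",st[i],c[i])
cs,_=cv2.findContours((l==i).astype(np.uint8),0,2);h=cv2.convexHull(max(cs,key=cv2.contourArea))
h=h[h[:,0,1]>160];e=cv2.fitEllipse(h);print(e,onz(d["top"],e[0],.034),onz(d["top"],e[0],.0))
a=cv2.resize(t[120:265,190:330],None,fx=4,fy=4,interpolation=2);b=cv2.resize(d["scene"]["pixels"][170:260,200:330],None,fx=4,fy=4,interpolation=2)
o=np.zeros((580,560,3),np.uint8);cv2.imwrite("pics/c1.png",a[:,:,::-1]);cv2.imwrite("pics/c2.png",b[:,:,::-1])
E
```

```text
top [245 154  26  25 485] [257.3 166.7] [0.609 0.076 0.08 ] [0.617 0.076 0.04 ]
top [272 166  26  26 190] [282.7 179.4] [0.579 0.011 0.08 ] [0.585 0.008 0.04 ]
top [220 183  26  14  76] [231.2 191.4] [0.544 0.141 0.08 ] [0.549 0.143 0.04 ]
top [255 222  18  18 251] [263.8 230.5] [0.448 0.057 0.08 ] [0.449 0.055 0.04 ]
scene [267 198  23  12 217] [277.8 203.3] [0.569 0.038 0.08 ] [0.627 0.08  0.04 ]
scene [241 201  23   9  76] [250.5 206.3] [0.511 0.091 0.08 ] [0.564 0.136 0.04 ]
scene [259 211  12   8  65] [264.2 214.9] [0.496 0.03  0.08 ] [0.548 0.072 0.04 ]
scene [281 212  24  10  92] [290.6 218.1] [ 0.523 -0.037  0.08 ] [ 0.578 -0.     0.04 ]
scene [238 214  17  22 245] [246.5 223.4] [0.435 0.042 0.08 ] [0.483 0.084 0.04 ]
scene [212 231 105  24 532] [260.5 248. ] [ 0.369 -0.055  0.08 ] [ 0.413 -0.02   0.04 ]
disc [ 203  123  115  133 9370] [258.94653148 197.18922092]
((260.16314697265625, 197.76815795898438), (114.92425537109375, 115.28699493408203), 120.52651977539062) [0.53507423 0.06653777 0.034     ] [0.53888828 0.06587834 0.        ]
```

View pics/c1.png

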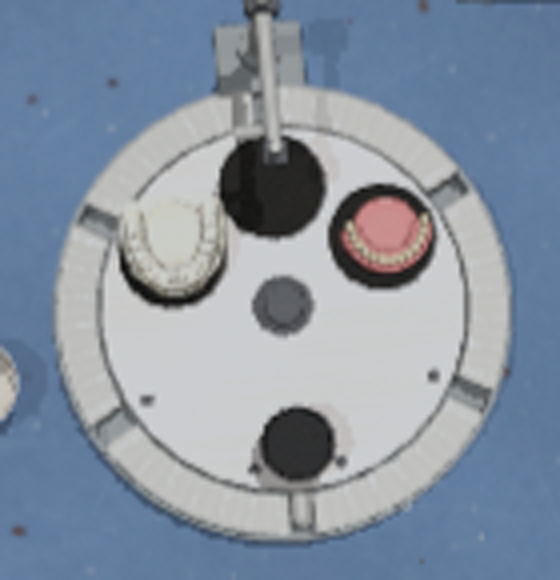

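View pics/c2.png

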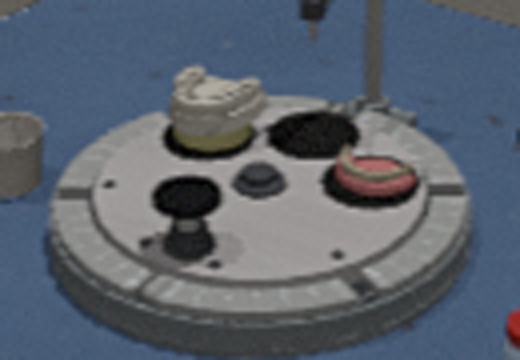

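The crops confirm this. The head is at top (264,230.5) and scene (246.5,219.5), the hub at (260.5,196) and (264.4,215), and the plunger tongue sits in the slot nearest the robot. The next slot clockwise is at lower left.

```bash
python3 - <<'E'
import pickle;from h import *
d=pickle.load(open("snap0.pkl","rb"));T=d["top"];S=d["scene"]
for n,a,b in(("head",(263.8,230.5),(246.5,219.3)),("hub",(260.4,196.1),(264.4,214.6)),("pad",(257.6,166.7),(278,203.3))):
    x,e=tri([ray(T,a),ray(S,b)]);print(n,x.round(4),np.round(e,4))
P=onz(T,(263.8,230.5),.08);A=onz(T,(260.4,196.1),.05);E=onz(T,(260.2,197.2),.034);Q=onz(T,(257.6,166.7),.043)
for n,C in(("hub",A),("ell",E),("padline",Q+(P-Q)*80/172)):
    v=P-C;print(n,C.round(4),np.hypot(*v[:2]).round(4),np.degrees(np.arctan2(v[1],v[0])))
print("P",P)
for n in("top","scene"): # slots on flange at r=.134
    for C in (A,):
        a=np.arctan2(*(P-C)[1::-1]);print(n,[proj(d[n],[C[0]+.134*np.cos(a-k*np.pi/3),C[1]+.134*np.sin(a-k*np.pi/3),.034]).round(1) for k in(0,1,-1)])
E
```

```text
head [0.4485 0.0554 0.0805] [0.0015 0.0015]
hub [0.5388 0.0653 0.0477] [0.0014 0.0014]
pad [0.6169 0.074  0.0463] [0.0018 0.0018]
hub [0.5377 0.0663 0.05  ] 0.0906 -173.74991211158596
ell [0.5366 0.0665 0.034 ] 0.0896 -173.58329318137743
padline [0.5378 0.0665 0.0602] 0.0908 -173.62461647707096
P [0.44756461 0.05646318 0.08      ]
top [array([264.7, 247.9]), array([218.2, 225.9]), array([306.6, 218.4])]
scene [array([237., 242.]), array([217.2, 219. ]), array([288. , 241.8])]
```

```bash
R="" ; python3 -m pendant '-.2 -.17 .01 0 0 -.1;-.35 -.3 .02 0 0 -.2;-.5 -.44 .04 0 0 -.3;-.65 -.57 .05 0 0 -.333;-.773 -.683 .06 0 0 -.333;-.773 -.683 .06 0 0 -.333;-.773 -.683 .06 0 0 -.333;-.773 -.683 .06 0 0 -.333;-.773 -.683 .06 0 0 -.333;-.773 -.683 .06 0 0 -.333;-.773 -.683 .06 0 0 -.333;-.773 -.683 .06 0 0 -.333' 0 20
python3 - <<'E'
from plant import env
import cv2,pickle
from h import *
s=env.observe();print(s["time_s"],s["tool_pos"],s["orientation"].round(4),s["q"].round(1),s["gripper_width"])
w=env.snapshot("wrist");pickle.dump(w,open("w1.pkl","wb"));cv2.imwrite("pics/w1.png",w["pixels"][:,:,::-1])
print(proj(w,[.448,.056,.08]),proj(w,s["tool_pos"]))
E
```

```text
time_s: 1.3
tool_pos: [0.4486, 0.0547, 0.1834]
orientation: [[-0.995, -0.101, -0.001], [-0.101, 0.995, -0.001], [0.001, -0.0, -1.0]]
wrist_force: [-0.9, -0.3, 0.2]
gripper_width: 0.0005
grip_force: 0.0
1.3 [0.44858427 0.05467172 0.18342317] [[-9.948e-01 -1.015e-01 -7.000e-04]
 [-1.015e-01  9.948e-01 -5.000e-04]
 [ 7.000e-04 -4.000e-04 -1.000e+00]] [  5.5   8.6 107.5  -0.   63.9 -90.3] 0.0005402144503044886
[256.79077726 190.38421729] [255.14413914 236.68203134]
```

View pics/w1.png

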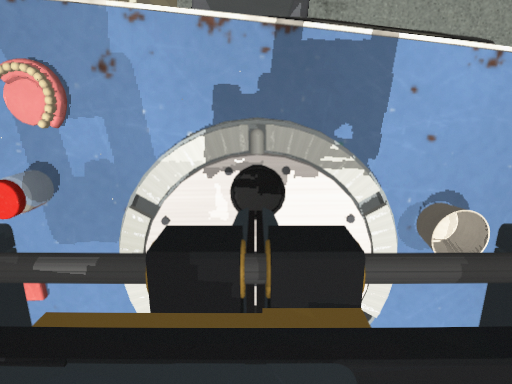

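The wrist view shows the head centred at about (258,191), against a predicted (257,190), so the estimate is within about 1 mm. I'll use (0.4485, 0.0568) and descend to just above the rim, then press slowly.

```bash
python3 -m pendant '0 .004 .06 0 0 0;0 .004 .12 0 0 0;0 .004 .16 0 0 0;0 .004 .18 0 0 0;0 .004 .18 0 0 0;0 .004 .18 0 0 0'
python3 -m pendant '0 0 .004 0 0 0;0 0 .008 0 0 0;0 0 .012 0 0 0;0 0 .016 0 0 0;0 0 .02 0 0 0;0 0 .024 0 0 0;0 0 .028 0 0 0;0 0 .03 0 0 0;0 0 .03 0 0 0;0 0 .03 0 0 0'
python3 - <<'E'
from plant import env
from h import *
s=env.observe();w=env.snapshot("wrist");cv2.imwrite("pics/w2.png",cv2.resize(w["pixels"][110:240,170:350],None,fx=4,fy=4)[:,:,::-1])
E
```

```text
time_s: 1.95
tool_pos: [0.4482, 0.0598, 0.0946]
orientation: [[-0.994, -0.107, 0.001], [-0.107, 0.994, 0.0], [-0.001, 0.0, -1.0]]
wrist_force: [-0.3, 0.1, 0.5]
gripper_width: 0.0004
grip_force: 0.0
time_s: 2.95
tool_pos: [0.448, 0.059, 0.079]
orientation: [[-0.994, -0.106, 0.001], [-0.106, 0.994, 0.0], [-0.001, -0.0, -1.0]]
wrist_force: [0.6, -0.3, 0.1]
gripper_width: 0.0005
grip_force: 0.5
```

View pics/w2.png

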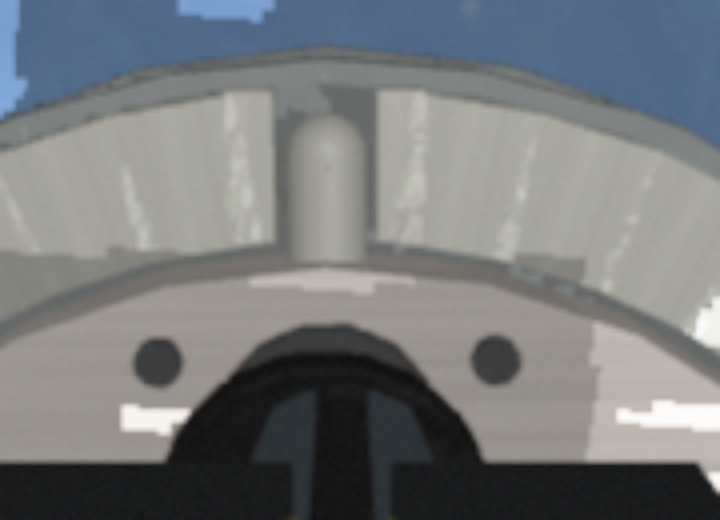

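Fingertips are inside the dish (fingers centred at crop x≈341, head at ≈324), about 2.3 mm too far in +y. I'll centre them, then press.

```bash
python3 -m pendant '0 -.002 0 0 0 0;0 -.0045 0 0 0 0;0 -.0045 0 0 0 0;0 -.0045 .003 0 0 0;0 -.0045 .006 0 0 0;0 -.0045 .009 0 0 0;0 -.0045 .012 0 0 0;0 -.0045 .015 0 0 0;0 -.0045 .018 0 0 0;0 -.0045 .021 0 0 0;0 -.0045 .024 0 0 0;0 -.0045 .024 0 0 0'
```

```text
time_s: 4.2
tool_pos: [0.4479, 0.0568, 0.0672]
orientation: [[-0.994, -0.106, -0.0], [-0.106, 0.994, -0.0], [0.0, -0.0, -1.0]]
wrist_force: [-1.9, -0.5, 7.2]
gripper_width: 0.0004
grip_force: 3.8
```

```bash
python3 -m pendant '0 0 .001 0 0 0;0 0 .002 0 0 0;0 0 .003 0 0 0;0 0 .003 0 0 0;0 0 .003 0 0 0'
python3 -m pendant '-.0002 .0079 0 0 0 .0278;-.0007 .0159 0 0 0 .0556;-.0016 .0238 0 0 0 .0833;-.0028 .0316 0 0 0 .1111'
python3 - <<'E'
from plant import env
from h import *
w=env.snapshot("wrist");cv2.imwrite("pics/w3.png",cv2.resize(w["pixels"][80:240,150:350],None,fx=3,fy=3)[:,:,::-1])
E
```

```text
time_s: 4.7
tool_pos: [0.4479, 0.0568, 0.0658]
orientation: [[-0.994, -0.106, -0.0], [-0.106, 0.994, -0.0], [0.0, -0.0, -1.0]]
wrist_force: [-1.5, -0.9, 7.9]
gripper_width: 0.0004
grip_force: 4.1
time_s: 5.1
tool_pos: [0.4476, 0.0729, 0.0659]
orientation: [[-0.998, 0.07, -0.0], [0.07, 0.998, 0.0], [0.0, 0.0, -1.0]]
wrist_force: [-1.9, -0.3, 8.1]
gripper_width: 0.0003
grip_force: 4.1
```

View pics/w3.png

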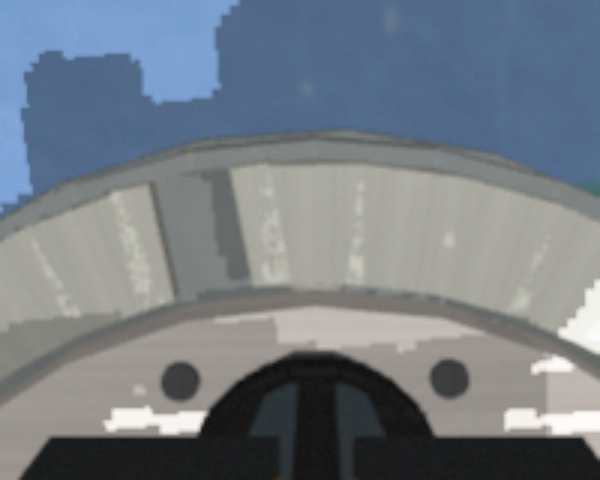

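The picture shows the slot left behind (now empty), with the head and both disc screws moving with the fingers and no slip. I'll continue for 30° more.

```bash
python3 -m pendant '-.0002 .0079 0 0 0 .0278;-.0007 .0159 0 0 0 .0556;-.0016 .0238 0 0 0 .0833;-.0028 .0316 0 0 0 .1111;-.0043 .0394 0 0 0 .1389;-.0062 .0471 0 0 0 .1667;-.0084 .0547 0 0 0 .1944;-.011 .0622 0 0 0 .2222;-.0139 .0696 0 0 0 .25;-.0171 .0769 0 0 0 .2778;-.0206 .084 0 0 0 .3056;-.0244 .091 0 0 0 .3333'
python3 -m pendant '-.0002 .0079 0 0 0 .0278;-.0007 .0159 0 0 0 .0556;-.0016 .0238 0 0 0 .0833;-.0028 .0316 0 0 0 .1111;-.0043 .0394 0 0 0 .1389;-.0062 .0471 0 0 0 .1667;-.0084 .0547 0 0 0 .1944;-.011 .0622 0 0 0 .2222;-.011 .0622 0 0 0 .2222;-.011 .0622 0 0 0 .2222'
python3 - <<'E'
from plant import env
from h import *
w=env.snapshot("wrist");cv2.imwrite("pics/w4.png",cv2.resize(w["pixels"][80:240,150:350],None,fx=3,fy=3)[:,:,::-1])
E
```

```text
time_s: 6.35
tool_pos: [0.4624, 0.1179, 0.0658]
orientation: [[-0.829, 0.56, -0.001], [0.56, 0.829, 0.001], [0.001, 0.0, -1.0]]
wrist_force: [-2.8, 1.7, 8.8]
gripper_width: 0.0003
grip_force: 4.1
time_s: 7.35
tool_pos: [0.4849, 0.1414, 0.066]
orientation: [[-0.588, 0.809, 0.0], [0.809, 0.588, 0.003], [0.002, 0.002, -1.0]]
wrist_force: [-2.6, 4.4, 8.1]
gripper_width: 0.0005
grip_force: 4.0
```

View pics/w4.png

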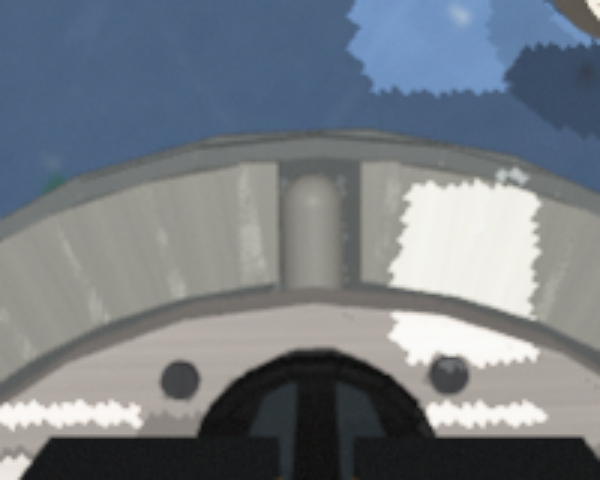

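The tongue (centre x≈312) lies under the next slot (278–360, centre 319), about 1.4 mm short. I'll nudge it 1 mm and then release straight up.

```bash
python3 -m pendant '0 .0025 0 0 0 .005;0 .0025 0 0 0 .005;0 .0025 -.006 0 0 .005;0 .0025 -.012 0 0 .005;0 .0025 -.018 0 0 .005;0 .0025 -.024 0 0 .005;0 .0025 -.03 0 0 .005;0 .0025 -.04 0 0 .005;0 .0025 -.06 0 0 .005;0 .0025 -.1 0 0 .005;0 .0025 -.15 0 0 .005;0 .0025 -.2 0 0 .005'
python3 -m pendant '.02 0 -.08 0 0 0;.04 0 -.16 0 0 0;.06 0 -.2 0 0 0;.06 0 -.2 0 0 0;.06 0 -.2 0 0 0'
python3 - <<'E'
from plant import env
from h import *
import pickle
w=env.snapshot("wrist");T=env.snapshot("top");S=env.snapshot("scene")
pickle.dump({"top":T,"scene":S},open("snap1.pkl","wb"))
a=cv2.resize(w["pixels"],(400,300));b=cv2.resize(S["pixels"][165:265,190:330],(400,286));c=cv2.resize(T["pixels"][110:260,180:330],(390,390),interpolation=2)
o=np.zeros((600,800,3),np.uint8);o[:300,:400]=a;o[300:586,:400]=b;o[:390,405:795]=c
cv2.imwrite("pics/e1.png",o[:,:,::-1])
E
```

```text
time_s: 8.6
tool_pos: [0.4858, 0.1404, 0.1666]
orientation: [[-0.583, 0.813, -0.0], [0.813, 0.583, -0.0], [-0.0, -0.0, -1.0]]
wrist_force: [0.1, 0.6, 0.4]
gripper_width: 0.0005
grip_force: 0.0
time_s: 9.1
tool_pos: [0.4682, 0.1647, 0.2652]
orientation: [[-0.583, 0.812, 0.0], [0.812, 0.583, -0.0], [-0.0, -0.0, -1.0]]
wrist_force: [-0.1, -0.9, 0.5]
gripper_width: 0.0005
grip_force: 0.0
```

View pics/e1.png

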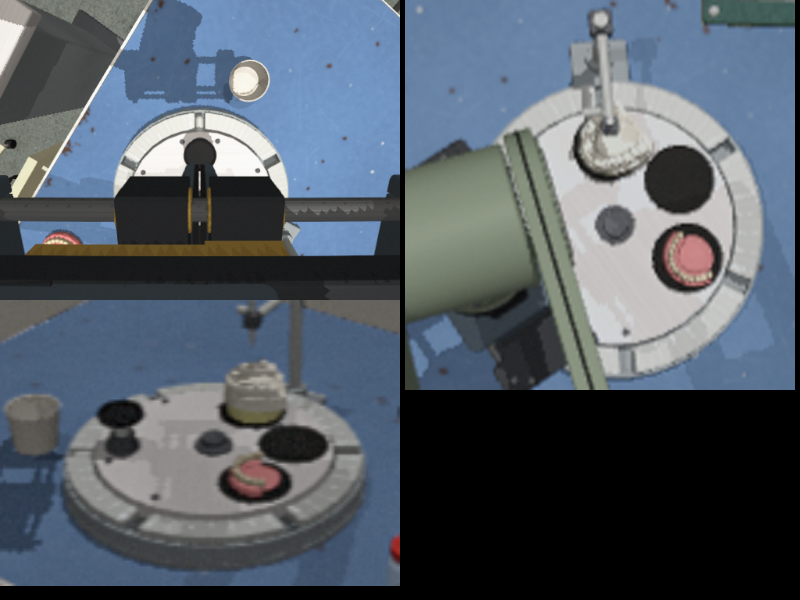

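The cast now stands under the stylus, with the cast and denture still seated on their pads and the cup unmoved. One last check that the plunger is fully up: head height from two views, and the tongue in the slot.

```bash
python3 - <<'E'
from plant import env
from h import *
import pickle
w=env.snapshot("wrist");S=env.snapshot("scene");p=w["pixels"]
m=(S["pixels"].max(2)<70).astype(np.uint8);m[:,:215]=0;m[:,250:]=0;m[:195]=0;m[230:]=0
k,l,st,c=cv2.connectedComponentsWithStats(m)
for i in range(1,k):
    if st[i,4]>20:print(st[i],c[i].round(1))
for z in(.066,.071,.08):
    X=np.array([.5375+.092*np.cos(np.radians(126.2)),.0663+.092*np.sin(np.radians(126.2)),z]);print(z,"scene",proj(S,X).round(1),"wrist",proj(w,X).round(1))
o=np.zeros((600,800,3),np.uint8);o[:300,:]=cv2.resize(p[120:240,150:350],None,fx=4,fy=4)[60:360];o[300:,:]=cv2.resize(S["pixels"][190:235,205:325],(800,300))
cv2.imwrite("pics/e2.png",o[:,:,::-1])
E
```

```text
[224 200  16  20 207] [231.9 208.6]
0.066 scene [231.  209.4] wrist [254.1 194.6]
0.071 scene [230.9 207.9] wrist [254.1 195.7]
0.08 scene [230.7 205.1] wrist [254.  197.8]
```

View pics/e2.png

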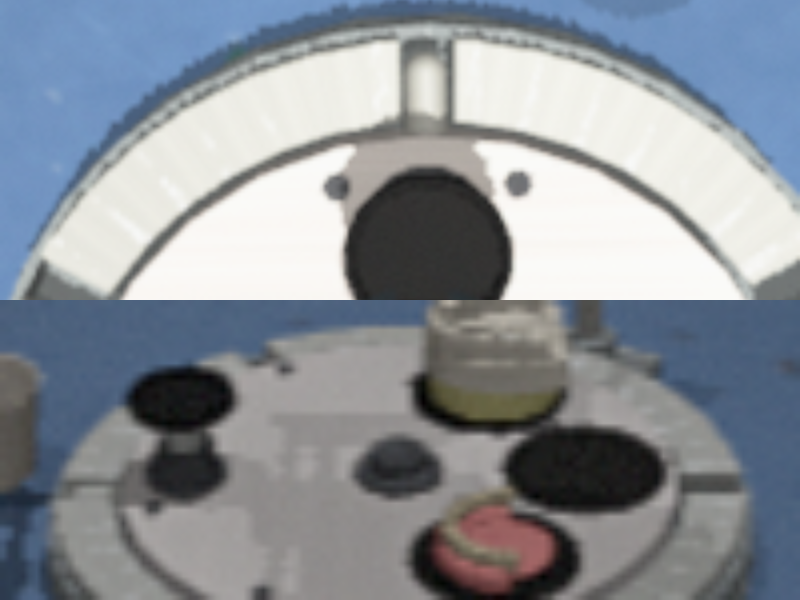

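The head centre is at scene (232,204.6), which matches z≈0.08 (fully up). The tongue stands in the slot at crop (427,80), and the robot is clear.

```bash
python3 -c "
from plant import env
print(env.finish_job())"
```

```text
the job is handed in; nothing more can be done
None
```

I turned the table one hole clockwise. The cast now stands under the stylus, the plunger is fully up in the next hole, the arm is clear of everything, and the job is handed in.

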